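# Make up two mushroom gift packs

### The job

Make up two gift packs from the stock standing on the table. In the tray with three compartments go the largest mushroom, the small jar and the carton, one to a compartment, with the jar in the middle; in the tray with two compartments go the other two mushrooms, one to a compartment. Everything stands upright on the tray floor just as it stands now (mushrooms stem up), and the big jar and the label roll stay where they are.

Things in the scene. Friction and masses are not known exactly. Their poses are not given: they have to be found in the camera images.
- shiitake_large: The largest of the three shiitake mushrooms, resting on the crown of its cap with gills and stem pointing straight up: brown cap 62 mm across whose rim is 20 mm above the table, pale upright stem 15 mm thick in the middle, 56 mm high in all. Origin: centre of the underside, on the stem's axis; z up along the stem. Loose, round; it can be lifted by the stem from above.
- shiitake_medium: The middle-sized of the three shiitake mushrooms, resting on the crown of its cap with gills and stem pointing straight up: brown cap 50 mm across whose rim is 16 mm above the table, pale upright stem 13 mm thick in the middle, 50 mm high in all. Origin: centre of the underside, on the stem's axis; z up along the stem. Loose, round; it can be lifted by the stem from above.
- shiitake_small: The smallest of the three shiitake mushrooms, resting on the crown of its cap with gills and stem pointing straight up: brown cap 38 mm across whose rim is 13 mm above the table, pale upright stem 11 mm thick in the middle, 43 mm high in all. Origin: centre of the underside, on the stem's axis; z up along the stem. Loose, round; it can be lifted by the stem from above.
- jar_small: The smaller of two amber glass jars with paper label and steel lid, closed: 52 mm diameter, 50 mm high, standing upright, about 0.1 kg. Origin: centre of its underside; z up. Loose.
- carton: Closed brown cardboard carton with a strip of white paper tape along the top: 60 mm (its x) by 44 mm (its y), 55 mm high (z), standing upright, turned any way, about 0.06 kg. Origin: centre of its underside. Loose.
- tray_three: Open grey plastic packing tray, fast to the table, 256 x 88 mm, with three equal square compartments in one row along its x axis, each 80 mm square inside. Floor 3 mm thick; outer walls and dividers 4 mm thick and 18 mm high (from the table). Origin: centre of its underside, at table height; x along the row, z up. Compartment centres at x = -84, 0 and +84 mm, y = 0.
- tray_two: Open grey plastic packing tray, fast to the table, 152 x 78 mm, with two equal square compartments in one row along its x axis, each 70 mm square inside. Floor 3 mm thick; outer walls and dividers 4 mm thick and 18 mm high (from the table). Origin: centre of its underside, at table height; x along the row, z up. Compartment centres at x = -37 and +37 mm, y = 0.
- jar_big: The bigger of two amber glass jars with steel lid: 68 mm diameter, 85 mm high, upright. Origin: centre of its underside. Loose; not wanted, stays where it is.
- label_roll: White paper label roll standing on its flat side: ring 72 mm outside, 38 mm inside diameter, 48 mm high. Origin: centre of its underside. Loose; stays where it is.
There are look-alikes about, which are no part of the job. Leave any blue or green look-alike of the jar_small alone. Leave any blue look-alike of the shiitake_small alone.

How it is judged:
At the end, for the whole second after the job is handed in: Jar in the middle compartment (centre within 22 mm along the row), largest mushroom and carton in the end ones (60 to 110 mm from tray centre), the other two mushrooms one to a compartment (15 to 60 mm); within 26 (22) mm of the row's line, on the tray floor (4 mm), upright (0.15 rad), at rest (x of jar_small in the frame of tray_three between -0.022 and 0.022 m and ((x of shiitake_large in the frame of tray_three between 0.06 and 0.11 m and x of carton in the frame of tray_three between -0.11 and -0.06 m) or (x of shiitake_large in the frame of tray_three between -0.11 and -0.06 m and x of carton in the frame of tray_three between 0.06 and 0.11 m)) and ((x of shiitake_medium in the frame of tray_two between 0.015 and 0.06 m and x of shiitake_small in the frame of tray_two between -0.06 and -0.015 m) or (x of shiitake_medium in the frame of tray_two between -0.06 and -0.015 m and x of shiitake_small in the frame of tray_two between 0.015 and 0.06 m)) and y of jar_small in the frame of tray_three between -0.026 and 0.026 m and z of jar_small in the frame of tray_three between 0 and 0.007 m and angle between each of jar_small, shiitake_large, carton, shiitake_medium, shiitake_small's own z axis and vertical below 0.15 rad and linear speed of each of jar_small, shiitake_large, carton, shiitake_medium, shiitake_small below 0.02 m/s and angular speed of each of jar_small, shiitake_large, carton, shiitake_medium, shiitake_small below 0.2 rad/s and y of shiitake_large in the frame of tray_three between -0.026 and 0.026 m and z of shiitake_large in the frame of tray_three between 0 and 0.007 m and y of carton in the frame of tray_three between -0.026 and 0.026 m and z of carton in the frame of tray_three between 0 and 0.007 m and y of shiitake_medium in the frame of tray_two between -0.022 and 0.022 m and z of shiitake_medium in the frame of tray_two between 0 and 0.007 m and y of shiitake_small in the frame of tray_two between -0.022 and 0.022 m and z of shiitake_small in the frame of tray_two between 0 and 0.007 m); the robot touches nothing.
It fails at once if the big jar is shifted by more than 20 mm or tipped over (distance of jar_big from where it was at the start of the episode above 0.02 m or angle between jar_big's own z axis and vertical above 0.3 rad).
It fails at once if the label roll is shifted by more than 20 mm or tipped over (distance of label_roll from where it was at the start of the episode above 0.02 m or angle between label_roll's own z axis and vertical above 0.3 rad).
It also fails if it takes over 112 s, if anything falls off the work surface, if the arm or the gripper's body presses on something with over 40 N, if the wrist force passes 120 N, or if a joint passes its speed limit or range.

### The arm

A 6-joint arm with a two-finger parallel gripper is mounted at the origin on the work surface. World frame = base frame: x ahead of the robot, y to its left, z up, the work surface at z = 0. Lengths are in m, angles in rad, forces in N, time in s.
With the tool pointing down it reaches from about 0.375 to 0.975 m from the base axis. Payload 3.8 kg.
Tool frame: the origin (TCP) lies on the centre line of the jaws, within the pads' length; the fingertips stand 8 mm ahead of it and the grasp point (between the pads) lies 11 mm behind it; z points along the fingers, y is the direction in which the jaws open and shut (so a half turn about z gives the same grasp; the last joint's range is limited). The gripper opens to 85 mm and grips with 20 to 120 N. Pads are 22 mm wide; open, the fingers measure 114 mm over their backs; the gripper's body (76 mm by 85 mm) begins 54 mm behind the grasp point. The pads swing forward as they close: fully open they stand 13 mm farther back than shut.
Start: joints at [1.236, 0.264, 1.604, -0, 1.274, -0.037], TCP at [0.198, 0.645, 0.239] pointing down, gripper open.
Joint ranges: [-2.63, 2.63], [-0.94, 2.18], [0.31, 2.57], [-1.31, 4.45], [0, 2.66], [-2.55, 2.55]. Speed limits (rad/s): [2.57, 2.57, 3.14, 3.14, 3.14, 3.14].

### API

Orientations are given as a rotation vector (axis times angle).
In Python, from workcell import bot gives the robot as it stands.
- The arm moves only by the tool arm_command, never from a script. Its arguments are lists of equal length, an entry for each row: "slide": the shift along the tool's x, y, z in m, a list of three; "angular": the turn, a rotation vector about the tool's x, y, z in degrees, a list of three; "hand": the finger opening in m, from 0 to 0.0854. A call has exactly 8 rows; each row shifts and turns the pose as measured when the row begins, along the tool's axes as they then stand; what a row does not reach is not made up. A row lasts 1/10 s, in which the tool goes at most 50 mm and 8.59 degrees, less where a joint would pass 70% of its speed; a pose out of reach is approached as far as the arm can. A call is refused whole if a number of a shift passes 0.05 or a number of a turn 8.59, either way. A call with a gripper value outside its range is refused whole. The fingers move at their own pace and stop on an object; "squeeze" is the grip in N (left out, the last holds). Time passes only in rows, so rows that do not move let the fingers close, or fill a call up. It gives the time, the measured TCP pose, the force and the opening at its end, in the units of the state.
- bot.read_state(): the state, without advancing time (a new reading comes with each control period).
- bot.read_camera(name): name is "side" or "top"; returns the picture (420x560x3 uint8, red, green, blue); there is no depth.
- bot.get_calibration(name): a dict with "fx", "fy", "cx", "cy" (pixels), "R" (3x3) and "t" (3): a world point X has camera coordinates R X + t. Camera axes: x right, y down, z forward; pixel columns grow to the right and rows downward; lengths in m; the calibration is good to about 2 mm. A picture is of the moment at which its call begins. get_calibration takes no time and is no camera call.
- bot.finish_job(): hands the job in, once; it reports no verdict.
The state is a dict: "time": time; "q": joint angles; "joint_vel": joint speeds; "joint_torque": joint torques, N m; "tool_pos": TCP position; "tcp_rot": TCP orientation; "wrist_force": force on the tool from outside, world axes, zero at the start; "torque": the same for the moment, N m; "width": opening from 0.0 (shut) to 1.0 (fully open).
Only numpy, scipy, OpenCV 4.12 (cv2) and the standard library are available. Lean on these libraries where they do the work, as an engineer would, in place of code of your own. Each camera call takes 0.05 s, during which the arm holds its last target.

## Working session

There is one attempt and no reset: what is moved stays moved. The work goes in short steps, Python scripts to look and compute and a tool call to move; the robot and the scene stay as the last step left them, time stands still between calls to the robot, and variables do not carry over. Pictures are saved under pics/ and viewed, and the job is handed in when it is done.

Besides the shell and the picture viewer there is one more tool, called after "Emit:" as name(argument=value, ...) on one line, values as JSON. arm_command: Moves the arm, as the interface text tells. Its arguments: {"type":"object","properties":{"slide":{"type":"array","items":{"type":"array","items":{"type":"number"}}},"angular":{"type":"array","items":{"type":"array","items":{"type":"number"}}},"hand":{"type":"array","items":{"type":"number"}},"squeeze":{"type":"number"}},"required":["slide","angular","hand"]}

```bash
ls; mkdir -p pics
python3 - <<'E'
from workcell import bot
import cv2
s=bot.read_state(); print(s)
for n in("top","side"):
    im=bot.read_camera(n); cv2.imwrite(f"pics/{n}0.png",im[:,:,::-1]); c=bot.get_calibration(n); print(n,c)
E
```

```text
pics
{'time': 0.0, 'q': array([ 1.23609958e+00,  2.64757189e-01,  1.60535296e+00, -1.23130413e-05,
        1.27371186e+00, -3.69176731e-02]), 'joint_vel': array([-0.00060959,  0.00136836, -0.00079914,  0.00023798, -0.00042141,
       -0.00147356]), 'joint_torque': array([ 1.71277807e-03, -5.15126288e+01, -3.67307854e+01,  1.39128133e-04,
        1.28934259e-02,  5.18671732e-05]), 'tool_pos': array([0.19782821, 0.6446205 , 0.23797065]), 'tcp_rot': array([-0.46595872, -3.10643849,  0.00344456]), 'wrist_force': array([ 0.14535933, -0.17979408,  0.20145405]), 'torque': array([ 0.02975868, -0.0196505 , -0.03443454]), 'width': 1.0010124524896038}
top {'fx': 474.89502705326146, 'fy': 474.89502705326146, 'cx': 276.66178574371315, 'cy': 210.19509657035823, 'R': array([[ 0.00942412, -0.99988458,  0.01191728],
       [-0.9955415 , -0.01050042, -0.09373823],
       [ 0.09385254, -0.01098075, -0.99552555]]), 't': array([-0.01849411,  0.54748552,  0.86834422])}
side {'fx': 514.0454314964732, 'fy': 514.0454314964732, 'cx': 279.0775672090456, 'cy': 211.03631483595868, 'R': array([[ 0.98227159, -0.18718089, -0.01028787],
       [-0.14755015, -0.73811697, -0.65834056],
       [ 0.11563512,  0.6481872 , -0.7526499 ]]), 't': array([-0.51856669,  0.11163833,  1.07689078])}
```

View pics/top0.png

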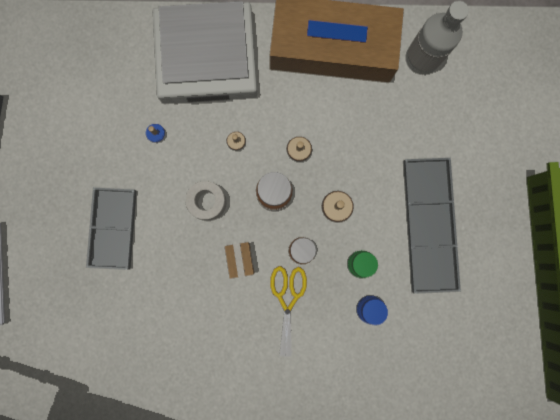

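View pics/side0.png

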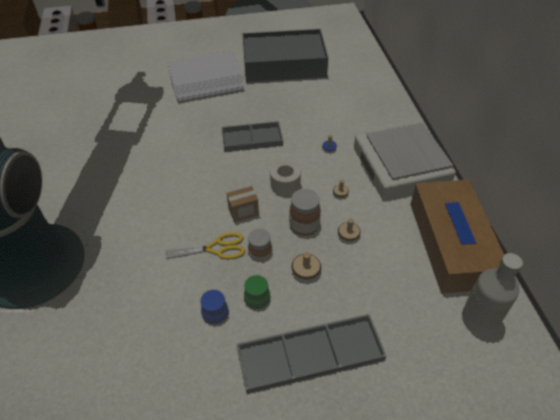

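The top view shows large mushroom (338,206), medium (299,149), small (236,141), small jar (303,250), carton (239,260), big jar (274,190), roll (207,201), tray_three (432,225), tray_two (112,228). Next I'll measure them in zoomed crops.

Run:
```python
import cv2
a=cv2.imread("pics/top0.png")
cv2.imwrite("pics/c1.png",cv2.resize(a[120:300,180:400],None,fx=3.3,fy=3.3,interpolation=cv2.INTER_CUBIC)) 
t=[cv2.resize(a[140:310,80:150],None,fx=3.3,fy=3.3,interpolation=cv2.INTER_CUBIC),cv2.resize(a[140:310,390:480],None,fx=3.3,fy=3.3,interpolation=cv2.INTER_CUBIC)]
cv2.imwrite("pics/c2.png",cv2.hconcat(t))
```

```text
(no output)
```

View pics/c1.png

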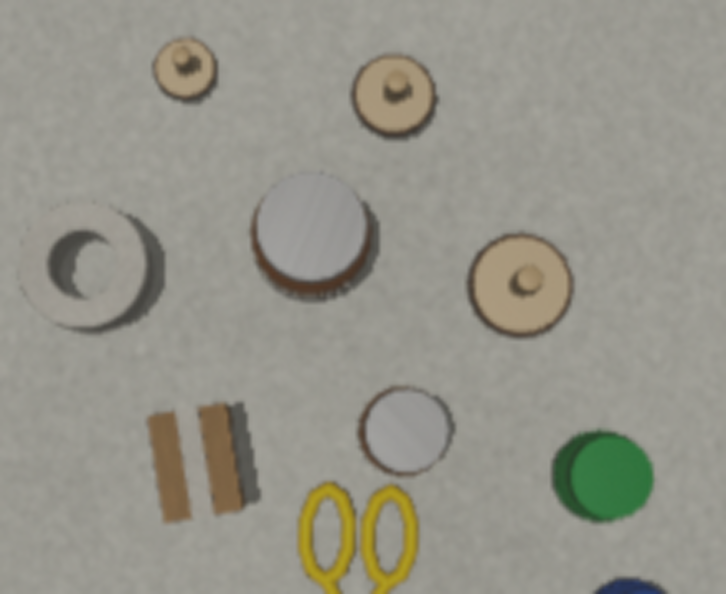

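View pics/c2.png

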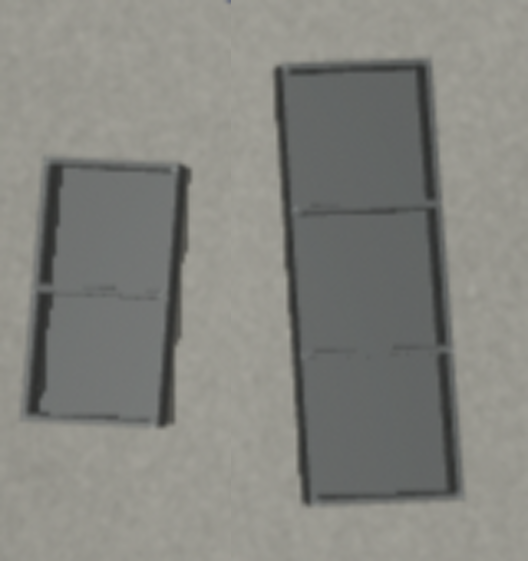

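```bash
cat > h.py <<'E'
import numpy as np, cv2, json
from workcell import bot
from scipy.spatial.transform import Rotation as Ro
C={n:bot.get_calibration(n) for n in("top","side")}
def w(n,u,v,z):
    c=C[n]; d=c["R"].T@np.array([(u-c["cx"])/c["fx"],(v-c["cy"])/c["fy"],1]); o=-c["R"].T@c["t"]
    return o+d*(z-o[2])/d[2]
def p(n,X):
    c=C[n]; X=np.atleast_2d(X)@c["R"].T+c["t"]; return np.c_[X[:,0]/X[:,2]*c["fx"]+c["cx"],X[:,1]/X[:,2]*c["fy"]+c["cy"]]
def circ(x,y,z,r): a=np.linspace(0,2*np.pi,40); return np.c_[x+r*np.cos(a),y+r*np.sin(a),z+0*a]
def rect(x,y,z,lx,ly,th):
    q=np.array([[1,1],[1,-1],[-1,-1],[-1,1],[1,1]])*[lx/2,ly/2]; c,s=np.cos(th),np.sin(th)
    q=q@np.array([[c,s],[-s,c]]); return np.c_[q+[x,y],np.full(5,z)]
E
python3 - <<'E'
from h import *
def a(u,v,z):return w("top",180+u/3.3,120+v/3.3,z)[:2].round(4)
print("small",a(186,67,.013),a(184,56,.043),"med",a(394,93,.016),a(397,81,.05),"large",a(521,284,.02),a(530,277,.056))
print("jar",a(407,430,.05),"big",a(312,227,.085),"roll",a(88,264,.048))
cs=[a(*q,.055) for q in((148,414),(227,404),(241,513),(166,522))];print("carton",np.mean(cs,0),[np.linalg.norm(cs[i]-cs[i-1]) for i in range(4)],cs)
for n,u0,q in(("two",80,((45,157),(189,165),(166,426),(21,418))),("three",390-70,((275,65),(431,59),(464,498),(303,504)))):
    cs=[w("top",u0+u/3.3,140+v/3.3,.018)[:2] for u,v in q]; d=cs[0]+cs[1]-cs[2]-cs[3]
    print(n,np.mean(cs,0),[np.linalg.norm(cs[i]-cs[i-1]).round(3) for i in range(4)],"axis",np.degrees(np.arctan2(d[1],d[0])))
E
```

```text
small [0.6839 0.0661] [0.6829 0.065 ] med [ 0.6691 -0.0558] [ 0.6683 -0.0555] large [ 0.5573 -0.1293] [ 0.5575 -0.1292]
jar [ 0.4726 -0.062 ] big [ 0.58   -0.0083] roll [0.563  0.1159]
carton [0.453475 0.053825] [np.float64(0.05942692992238452), np.float64(0.043601032097875844), np.float64(0.05970812340042181), np.float64(0.04103084205813964)] [array([0.4799, 0.0803]), array([0.4858, 0.0371]), array([0.4267, 0.0286]), array([0.4215, 0.0693])]
two [0.51135475 0.29708771] [np.float64(0.149), np.float64(0.083), np.float64(0.149), np.float64(0.082)] axis -2.7340293012865513
three [ 0.52429725 -0.30789256] [np.float64(0.253), np.float64(0.092), np.float64(0.254), np.float64(0.092)] axis 2.7705600413814406
```

```bash
cat >> h.py <<'E'
O=dict(small=(.6835,.0657),med=(.669,-.0557),large=(.5573,-.1293),jar=(.4726,-.062),big=(.58,-.0083),roll=(.563,.1159),carton=(.4535,.0538,np.radians(8.5)),two=(.5114,.2971,np.radians(-3.3)),three=(.5243,-.3079,np.radians(3.3)))
def model():
    L=[]
    for n,r,z,h in(("small",.019,.013,.043),("med",.025,.016,.05),("large",.031,.02,.056)):
        L+=[circ(*O[n],z,r),circ(*O[n],h,.006)]
    for n,r,z in(("jar",.026,.05),("big",.034,.085),("roll",.036,.048)): L+=[circ(*O[n],z,r),circ(*O[n],0,r)]
    x,y,t=O["carton"];L+=[rect(x,y,z,.06,.044,t) for z in(0,.055)]
    x,y,t=O["two"];L+=[rect(x,y,.018,.152,.078,t)]
    x,y,t=O["three"];L+=[rect(x,y,.018,.256,.088,t)]
    return L
E
python3 - <<'E'
from h import *
for n,(r0,r1,c0,c1,f) in dict(top=(110,310,80,480,2),side=(110,400,200,400,2)).items():
    im=cv2.imread(f"pics/{n}0.png")[r0:r1,c0:c1]; im=cv2.resize(im,None,fx=f,fy=f,interpolation=cv2.INTER_CUBIC)
    for L in model(): cv2.polylines(im,[np.int32(((p(n,L)-[c0,r0]+.5)*f).round())],False,(0,0,255),1)
    cv2.imwrite(f"pics/ov_{n}.png",im)
E
```

```text
(no output)
```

View pics/ov_top.png

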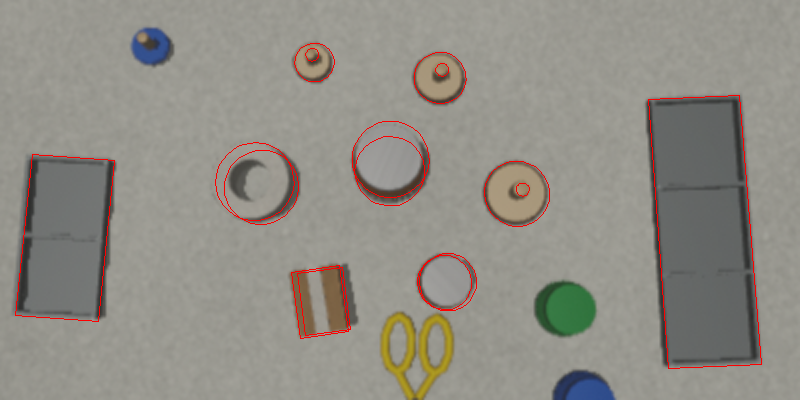

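View pics/ov_side.png

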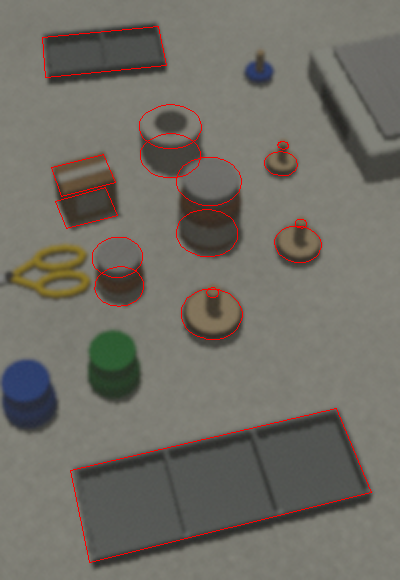

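```bash
cat >> h.py <<'E'
YAW=np.radians(8.5)
def tg(n,k=0):
    if k: x,y,t=O[n]; return np.array([x+k*np.cos(t),y+k*np.sin(t)])
    return np.array(O[n][:2])
def go(x,y,z):
    s=bot.read_state(); R=Ro.from_rotvec(s["tcp_rot"])
    Rt=Ro.from_matrix(np.array([[-np.cos(YAW),-np.sin(YAW),0],[-np.sin(YAW),np.cos(YAW),0],[0,0,-1]]).T.T)
    d=np.array([x,y,z])-s["tool_pos"]
    print("t",round(s["time"],2),"pos",s["tool_pos"].round(4),"F",s["wrist_force"].round(1),"w",round(s["width"]*85.4,1))
    print("slide mm",(R.inv().apply(d)*1000).round(1),"in final frame",(Rt.inv().apply(d)*1000).round(1),"turn deg",np.degrees((R.inv()*Rt).as_rotvec()).round(2))
E
python3 -c "
from h import *
go(*tg('small'),.2)"
```

```text
t 0.1 pos [0.1979 0.6447 0.2381] F [-0.3  1.1  0.2] w 85.4
slide mm [-634.2 -410.9   38.9] in final frame [-394.7 -644.4   38.1] turn deg [ -0.12  -0.03 -25.56]
```

Emit:
arm_command(slide=[[0,0,0],[0,0,0],[0,0,0],[-0.025,-0.042,0],[-0.025,-0.042,0],[-0.025,-0.042,0],[-0.025,-0.042,0],[-0.025,-0.042,0]], angular=[[0,0,-8.5],[0,0,-8.5],[0,0,-8.5],[0,0,0],[0,0,0],[0,0,0],[0,0,0],[0,0,0]], hand=[0.04,0.04,0.04,0.04,0.04,0.04,0.04,0.04], squeeze=30)

```text
time: 0.9
tool_pos: [0.3534, 0.4546, 0.232]
tcp_rot: [0.269, -3.124, 0.012]
wrist_force: [1.1, -0.0, 0.8]
width: 0.464
```

```bash
python3 -c "
from h import *
go(*tg('small'),.15)"
```

```text
t 0.9 pos [0.3534 0.4546 0.232 ] F [ 1.1 -0.   0.8] w 39.6
slide mm [-259.3 -439.    83.4] in final frame [-269.  -433.4   82. ] turn deg [-0.42 -0.39  1.35]
```

Emit:
arm_command(slide=[[-0.026,-0.042,0.005],[-0.026,-0.042,0.005],[-0.026,-0.042,0.005],[-0.026,-0.042,0.005],[-0.026,-0.042,0.005],[-0.026,-0.042,0.005],[-0.026,-0.042,0.005],[-0.026,-0.042,0.005]], angular=[[-0.4,-0.4,1.3],[0,0,0],[0,0,0],[0,0,0],[0,0,0],[0,0,0],[0,0,0],[0,0,0]], hand=[0.04,0.04,0.04,0.04,0.04,0.04,0.04,0.04])

```text
time: 1.7
tool_pos: [0.608, 0.1488, 0.1901]
tcp_rot: [0.233, -3.132, -0.0]
wrist_force: [0.7, 0.9, -0.0]
width: 0.468
```

```bash
python3 -c "
from h import *
go(*tg('small'),.15)"
```

```text
t 1.7 pos [0.608  0.1488 0.1901] F [ 0.7  0.9 -0. ] w 40.0
slide mm [-62.4 -93.4  39.9] in final frame [-62.4 -93.4  40.1] turn deg [ 0.02 -0.07  0.03]
```

Emit:
arm_command(slide=[[-0.021,-0.031,0.013],[-0.021,-0.031,0.013],[-0.02,-0.031,0.013],[0,0,0.02],[0,0,0.02],[0,0,0.02],[0,0,0],[0,0,0]], angular=[[0,0,0],[0,0,0],[0,0,0],[0,0,0],[0,0,0],[0,0,0],[0,0,0],[0,0,0]], hand=[0.04,0.04,0.04,0.04,0.04,0.04,0.04,0.04])

```text
time: 2.5
tool_pos: [0.6877, 0.0526, 0.0825]
tcp_rot: [0.216, -3.128, 0.002]
wrist_force: [-0.8, -0.1, 1.3]
width: 0.468
```

```bash
python3 -c "
from h import *
go(*tg('small'),.035)"
```

```text
t 2.5 pos [0.6877 0.0526 0.0825] F [-0.8 -0.1  1.3] w 39.9
slide mm [ 2.1 13.6 47.5] in final frame [ 2.2 13.5 47.5] turn deg [-0.03 -0.35 -0.59]
```

Emit:
arm_command(slide=[[0.001,0.007,0],[0.001,0.006,0],[0,0,0.012],[0,0,0.012],[0,0,0.012],[0,0,0.007],[0,0,0],[0,0,0]], angular=[[0,-0.35,-0.6],[0,0,0],[0,0,0],[0,0,0],[0,0,0],[0,0,0],[0,0,0],[0,0,0]], hand=[0.04,0.04,0.04,0.04,0.04,0.04,0.04,0.04])

```text
time: 3.3
tool_pos: [0.6851, 0.0679, 0.0393]
tcp_rot: [-0.237, 3.127, -0.001]
wrist_force: [0.2, 0.7, 1.3]
width: 0.467
```

Run:
```python
from h import *
go(*tg('small'),.035)
ims=[cv2.resize(bot.read_camera(n)[v-60:v+60,u-70:u+70,::-1],None,fx=2.8,fy=2.8,interpolation=cv2.INTER_CUBIC) for n,u,v in(("top",236,141),("side",341,188))]
cv2.imwrite("pics/g1.png",cv2.hconcat(ims))
```

```text
t 3.3 pos [0.6851 0.0679 0.0393] F [0.2 0.7 1.3] w 39.9
slide mm [ 1.9 -1.9  4.3] in final frame [ 1.9 -2.   4.3] turn deg [-0.05  0.29  0.18]
```

View pics/g1.png

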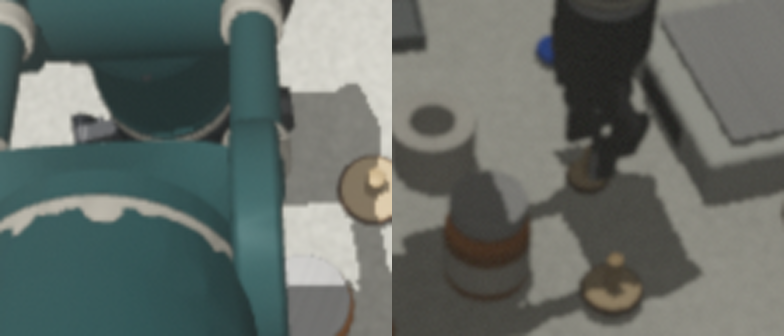

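The side crop shows the fingers straddling the small stem, near (600,165) in the crop, and clear of the neighbours. I'll lower and close.

Emit:
arm_command(slide=[[0.002,-0.002,0.004],[0,0,0],[0,0,0],[0,0,0],[0,0,0],[0,0,0],[0,0,0],[0,0,0]], angular=[[0,0.3,0],[0,0,0],[0,0,0],[0,0,0],[0,0,0],[0,0,0],[0,0,0],[0,0,0]], hand=[0.04,0.04,0.025,0.018,0.005,0.005,0.005,0.005], squeeze=30)

```text
time: 4.2
tool_pos: [0.685, 0.0652, 0.0375]
tcp_rot: [-0.237, 3.129, -0.002]
wrist_force: [-0.2, -1.0, -0.2]
width: 0.105
```

```bash
python3 -c "
from h import *
print(tg('two',.037),tg('two',-.037))
go(*tg('two',.037),.17)"
```

```text
[0.54833865 0.29497013] [0.47446135 0.29922987]
t 4.2 pos [0.685  0.0652 0.0375] F [-0.2 -1.  -0.2] w 9.0
slide mm [ 100.1  247.6 -133.2] in final frame [ 101.2  247.5 -132.5] turn deg [-0.07  0.19  0.15]
```

Emit:
arm_command(slide=[[0,0,-0.015],[0,0,-0.025],[0,0,-0.035],[0.005,0.01,-0.03],[0.012,0.03,-0.015],[0.016,0.04,0],[0.016,0.04,0],[0.016,0.04,0]], angular=[[0,0,0],[0,0,0],[0,0,0],[0,0,0],[0,0,0],[0,0,0],[0,0,0],[0,0,0]], hand=[0.005,0.005,0.005,0.005,0.005,0.005,0.005,0.005])

```text
time: 5.0
tool_pos: [0.5993, 0.2135, 0.1715]
tcp_rot: [-0.221, 3.121, 0.0]
wrist_force: [0.6, 0.8, -0.9]
width: 0.107
```

```bash
python3 -c "
from h import *
go(*tg('two',.037),.09)"
```

```text
t 5.0 pos [0.5993 0.2135 0.1715] F [ 0.6  0.8 -0.9] w 9.1
slide mm [40.  88.  80.9] in final frame [38.4 88.2 81.5] turn deg [-0.05  0.75 -0.38]
```

Emit:
arm_command(slide=[[0.014,0.034,0.008],[0.009,0.024,0.012],[0.004,0.012,0.016],[0,0.004,0.016],[0,0,0.01],[0,0,0.005],[0,0,0],[0,0,0]], angular=[[0,0,0],[0,0,0],[0,0,0],[0,0.5,0],[0,0,0],[0,0,0],[0,0,0],[0,0,0]], hand=[0.005,0.005,0.005,0.005,0.005,0.005,0.005,0.005])

```text
time: 5.8
tool_pos: [0.5628, 0.2878, 0.1068]
tcp_rot: [-0.226, 3.122, 0.002]
wrist_force: [-0.6, -0.0, 0.1]
width: 0.11
```

```bash
python3 -c "
from h import *
go(*tg('two',.037),.042)"
```

```text
t 5.8 pos [0.5628 0.2878 0.1068] F [-0.6 -0.   0.1] w 9.4
slide mm [14.   9.1 64.6] in final frame [13.2  9.2 64.8] turn deg [ 0.03  0.64 -0.2 ]
```

Emit:
arm_command(slide=[[0.007,0.005,0.003],[0.006,0.004,0.01],[0.001,0,0.015],[0,0,0.015],[0,0,0.01],[0,0,0.005],[0,0,0.002],[0,0,0]], angular=[[0,0.6,0],[0,0,0],[0,0,0],[0,0,0],[0,0,0],[0,0,0],[0,0,0],[0,0,0]], hand=[0.005,0.005,0.005,0.005,0.005,0.005,0.005,0.005])

```text
time: 6.6
tool_pos: [0.5468, 0.2938, 0.0411]
tcp_rot: [0.224, -3.133, -0.0]
wrist_force: [-0.0, 0.0, 0.7]
width: 0.106
```

Run:
```python
from h import *
go(*tg('two',.037),.042)
im=bot.read_camera("side"); cv2.imwrite("pics/p1.png",cv2.resize(im[90:210,200:400,::-1],None,fx=4,fy=4,interpolation=cv2.INTER_CUBIC))
```

```text
t 6.6 pos [0.5468 0.2938 0.0411] F [-0.   0.   0.7] w 9.1
slide mm [-1.7  1.  -0.9] in final frame [-1.7  0.9 -0.9] turn deg [ 0.01 -0.05 -0.32]
```

View pics/p1.png

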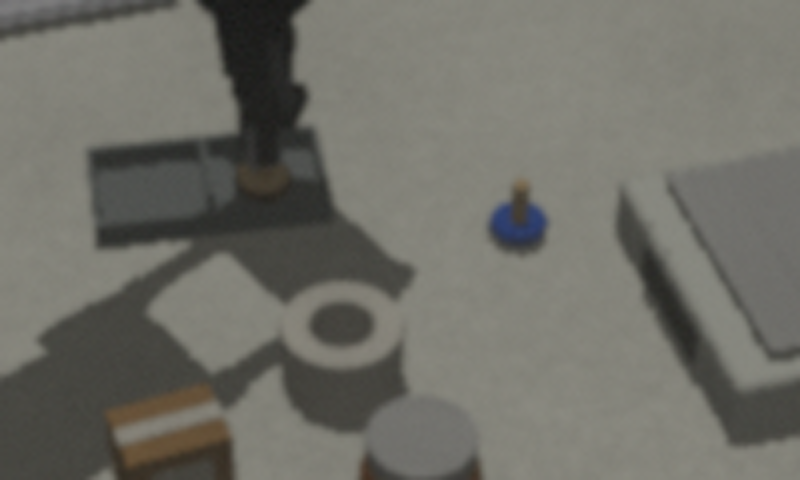

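The side crop shows the mushroom over the right-hand compartment at (262,180) and the stem height agrees, so I'm releasing.

Emit:
arm_command(slide=[[0,0,0.0005],[0,0,0],[0,0,0],[0,0,0],[0,0,0],[0,0,-0.01],[0,0,-0.025],[0,0,-0.035]], angular=[[0,0,0],[0,0,0],[0,0,0],[0,0,0],[0,0,0],[0,0,0],[0,0,0],[0,0,0]], hand=[0.008,0.012,0.018,0.028,0.032,0.032,0.032,0.032])

```text
time: 7.45
tool_pos: [0.5444, 0.2924, 0.1101]
tcp_rot: [0.223, -3.126, 0.004]
wrist_force: [-0.4, -0.7, 0.3]
width: 0.374
```

Run:
```python
from h import *
go(*tg('med'),.17)
```

```text
t 7.45 pos [0.5444 0.2924 0.1101] F [-0.4 -0.7  0.3] w 31.9
slide mm [ -73.4 -362.4  -59.7] in final frame [ -71.7 -362.7  -59.9] turn deg [-0.12 -0.44 -0.34]
```

Emit:
arm_command(slide=[[0,-0.01,-0.03],[-0.006,-0.035,-0.025],[-0.009,-0.046,0],[-0.009,-0.046,0],[-0.009,-0.046,0],[-0.009,-0.046,0],[-0.009,-0.046,0],[-0.009,-0.04,0]], angular=[[0,0,0],[0,-0.4,0],[0,0,0],[0,0,0],[0,0,0],[0,0,0],[0,0,0],[0,0,0]], hand=[0.04,0.04,0.04,0.04,0.04,0.04,0.04,0.04])

```text
time: 8.25
tool_pos: [0.6581, -0.0127, 0.1857]
tcp_rot: [-0.239, 3.109, 0.006]
wrist_force: [0.3, -0.7, -0.3]
width: 0.468
```

Run:
```python
from h import *
go(*tg('med'),.09)
```

```text
t 8.25 pos [ 0.6581 -0.0127  0.1857] F [ 0.3 -0.7 -0.3] w 40.0
slide mm [ -1.9 -44.3  95.7] in final frame [ -4.4 -44.1  95.7] turn deg [0.1  1.36 0.3 ]
```

Emit:
arm_command(slide=[[-0.001,-0.022,0.005],[-0.001,-0.012,0.015],[-0.001,-0.004,0.022],[0,0,0.022],[0,0,0.016],[0,0,0.01],[0,0,0.003],[0,0,0]], angular=[[0,1.3,0.3],[0,0,0],[0,0,0],[0,0,0],[0,0,0],[0,0,0],[0,0,0],[0,0,0]], hand=[0.04,0.04,0.04,0.04,0.04,0.04,0.04,0.04])

```text
time: 9.05
tool_pos: [0.6693, -0.0558, 0.0913]
tcp_rot: [-0.224, 3.127, 0.001]
wrist_force: [-0.4, 0.4, -0.1]
width: 0.472
```

Run:
```python
from h import *
go(*tg('med'),.037)
```

```text
t 9.05 pos [ 0.6693 -0.0558  0.0913] F [-0.4  0.4 -0.1] w 40.3
slide mm [ 0.7  0.2 54.3] in final frame [ 0.3  0.2 54.3] turn deg [ 0.02  0.38 -0.3 ]
```

Emit:
arm_command(slide=[[0,0,0.01],[0,0,0.016],[0,0,0.014],[0,0,0.01],[0,0,0.004],[0,0,0.001],[0,0,0],[0,0,0]], angular=[[0,0.4,-0.3],[0,0,0],[0,0,0],[0,0,0],[0,0,0],[0,0,0],[0,0,0],[0,0,0]], hand=[0.04,0.04,0.04,0.04,0.04,0.03,0.022,0.018])

```text
time: 9.85
tool_pos: [0.671, -0.0551, 0.0333]
tcp_rot: [-0.235, 3.131, -0.0]
wrist_force: [1.2, 0.7, -0.2]
width: 0.206
```

Emit:
arm_command(slide=[[0,0,0],[0,0,0],[0,0,0],[0,0,0],[0,0,0],[0,0,-0.01],[0,0,-0.015],[0,0,-0.025]], angular=[[0,0,0],[0,0,0],[0,0,0],[0,0,0],[0,0,0],[0,0,0],[0,0,0],[0,0,0]], hand=[0.006,0.006,0.006,0.006,0.006,0.006,0.006,0.006])

```text
time: 10.65
tool_pos: [0.6687, -0.0549, 0.0838]
tcp_rot: [0.235, -3.13, -0.001]
wrist_force: [0.2, -0.6, -0.0]
width: 0.142
```

Run:
```python
from h import *
go(*tg('two',-.037),.17)
im=bot.read_camera("side"); cv2.imwrite("pics/p2.png",cv2.resize(im[90:270,200:400,::-1],None,fx=3.3,fy=3.3,interpolation=cv2.INTER_CUBIC))
```

```text
t 10.65 pos [ 0.6687 -0.0549  0.0838] F [ 0.2 -0.6 -0. ] w 12.1
slide mm [139.4 379.3 -85.5] in final frame [139.8 379.  -86.2] turn deg [ 0.05 -0.15  0.09]
```

View pics/p2.png

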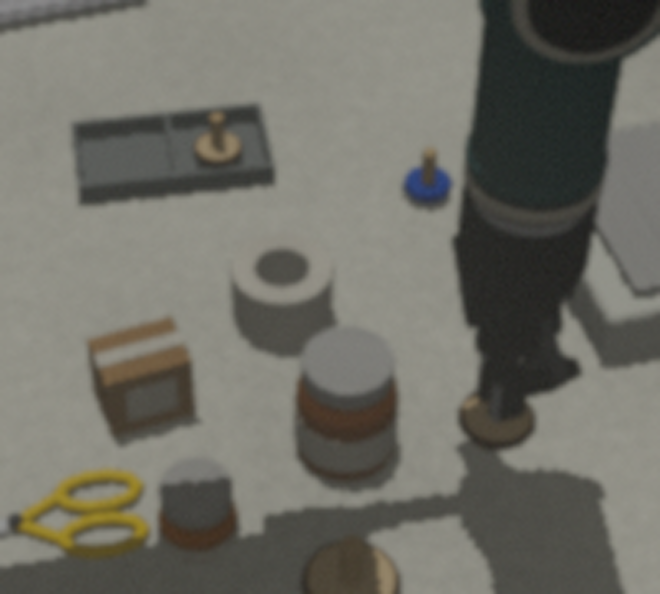

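The small mushroom stands upright in tray_two at (217,145) in the crop, and the medium one has been lifted.

Emit:
arm_command(slide=[[0,0,-0.035],[0.003,0.008,-0.035],[0.01,0.025,-0.015],[0.016,0.043,0],[0.016,0.043,0],[0.016,0.043,0],[0.016,0.043,0],[0.016,0.043,0]], angular=[[0,0,0],[0,0,0],[0,0,0],[0,0,0],[0,0,0],[0,0,0],[0,0,0],[0,0,0]], hand=[0.006,0.006,0.006,0.006,0.006,0.006,0.006,0.006])

```text
time: 11.5
tool_pos: [0.5494, 0.1781, 0.1925]
tcp_rot: [-0.216, 3.1, -0.004]
wrist_force: [-0.1, 0.4, -1.2]
width: 0.131
```

Run:
```python
from h import *
go(*tg('two',-.037),.09)
```

```text
t 11.5 pos [0.5494 0.1781 0.1925] F [-0.1  0.4 -1.2] w 11.1
slide mm [ 60.8 130.8  99.9] in final frame [ 56.3 130.9 102.5] turn deg [-0.28  1.91 -0.52]
```

Emit:
arm_command(slide=[[0.017,0.042,0],[0.015,0.036,0],[0.011,0.024,0.01],[0.006,0.012,0.018],[0.003,0.005,0.022],[0,0,0.02],[0,0,0.012],[0,0,0.005]], angular=[[0,0.6,0],[-0.2,0.6,-0.5],[0,0.6,0],[0,0,0],[0,0,0],[0,0,0],[0,0,0],[0,0,0]], hand=[0.006,0.006,0.006,0.006,0.006,0.006,0.006,0.006])

```text
time: 12.3
tool_pos: [0.4801, 0.303, 0.1157]
tcp_rot: [-0.246, 3.11, 0.016]
wrist_force: [-0.4, -0.3, 0.2]
width: 0.137
```

Run:
```python
from h import *
go(*tg('two',-.037),.0375)
```

```text
t 12.3 pos [0.4801 0.303  0.1157] F [-0.4 -0.3  0.2] w 11.7
slide mm [ 7.9 -3.5 78. ] in final frame [ 6.1 -2.9 78.2] turn deg [0.48 1.3  0.55]
```

Emit:
arm_command(slide=[[0.003,-0.002,0.006],[0.003,-0.001,0.014],[0,0,0.018],[0,0,0.018],[0,0,0.012],[0,0,0.006],[0,0,0.001],[0,0,0]], angular=[[0.4,1.2,0.5],[0,0,0],[0,0,0],[0,0,0],[0,0,0],[0,0,0],[0,0,0],[0,0,0]], hand=[0.006,0.006,0.006,0.006,0.006,0.006,0.006,0.006])

```text
time: 13.1
tool_pos: [0.4779, 0.2985, 0.0392]
tcp_rot: [-0.227, 3.129, 0.005]
wrist_force: [1.0, -0.2, -0.8]
width: 0.138
```

Run:
```python
from h import *
go(*tg('two',-.037),.0375)
```

```text
t 13.1 pos [0.4779 0.2985 0.0392] F [ 1.  -0.2 -0.8] w 11.8
slide mm [3.3 1.2 1.7] in final frame [3.3 1.3 1.7] turn deg [ 0.15  0.28 -0.21]
```

Emit:
arm_command(slide=[[0.003,0.001,0.002],[0,0,0],[0,0,0],[0,0,0],[0,0,0],[0,0,0],[0,0,-0.01],[0,0,-0.025]], angular=[[0,0.3,0],[0,0,0],[0,0,0],[0,0,0],[0,0,0],[0,0,0],[0,0,0],[0,0,0]], hand=[0.006,0.006,0.012,0.018,0.026,0.032,0.032,0.032])

```text
time: 13.9
tool_pos: [0.4736, 0.2986, 0.0728]
tcp_rot: [0.227, -3.13, -0.002]
wrist_force: [0.5, -0.3, -0.4]
width: 0.371
```

Run:
```python
from h import *
go(*tg('large'),.19)
```

```text
t 13.9 pos [0.4736 0.2986 0.0728] F [ 0.5 -0.3 -0.4] w 31.7
slide mm [ -20.7 -435.3 -118. ] in final frame [ -19.5 -435.6 -117.2] turn deg [ 0.1  -0.17 -0.2 ]
```

Emit:
arm_command(slide=[[0,0,-0.03],[0,-0.01,-0.035],[-0.001,-0.03,-0.025],[-0.002,-0.046,0],[-0.002,-0.046,0],[-0.002,-0.046,0],[-0.002,-0.046,0],[-0.002,-0.046,0]], angular=[[0,0,0],[0,0,0],[0,0,0],[0,0,0],[0,0,0],[0,0,0],[0,0,0],[0,0,0]], hand=[0.04,0.04,0.04,0.04,0.04,0.04,0.04,0.04])

```text
time: 14.7
tool_pos: [0.5303, 0.0314, 0.1788]
tcp_rot: [-0.244, 3.116, 0.01]
wrist_force: [0.6, 0.5, -0.5]
width: 0.47
```

Run:
```python
from h import *
go(*tg('large'),.12)
im=bot.read_camera("side"); cv2.imwrite("pics/p3.png",cv2.resize(im[90:210,200:350,::-1],None,fx=4,fy=4,interpolation=cv2.INTER_CUBIC))
```

```text
t 14.7 pos [0.5303 0.0314 0.1788] F [ 0.6  0.5 -0.5] w 40.2
slide mm [  -0.8 -163.3   58. ] in final frame [  -3.  -163.    58.8] turn deg [0.29 0.93 0.45]
```

View pics/p3.png

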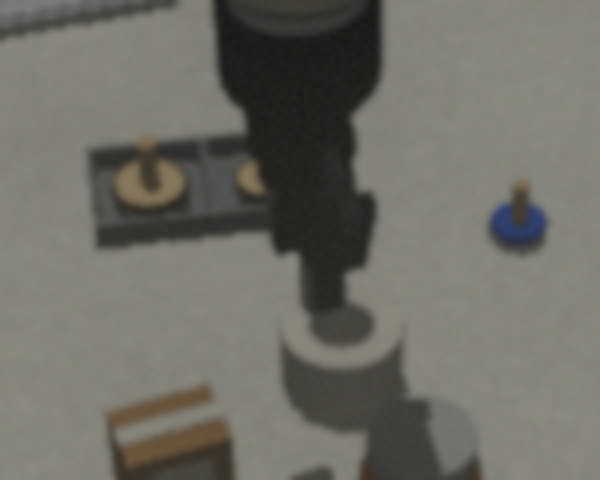

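The medium mushroom stands upright in the left compartment, at (150,185) in the crop. Next I move to the large one. The camera call let the arm settle.

Emit:
arm_command(slide=[[0,-0.03,0],[-0.001,-0.04,0],[-0.001,-0.037,0],[0,-0.025,0.008],[0,-0.012,0.014],[0,-0.004,0.016],[0,0,0.012],[0,0,0.004]], angular=[[0.3,0.9,0.4],[0,0,0],[0,0,0],[0,0,0],[0,0,0],[0,0,0],[0,0,0],[0,0,0]], hand=[0.04,0.04,0.04,0.04,0.04,0.04,0.04,0.04])

```text
time: 15.55
tool_pos: [0.5579, -0.1301, 0.1295]
tcp_rot: [-0.217, 3.125, -0.011]
wrist_force: [0.0, 0.4, -0.2]
width: 0.471
```

Run:
```python
from h import *
go(*tg('large'),.04)
```

```text
t 15.55 pos [ 0.5579 -0.1301  0.1295] F [ 0.   0.4 -0.2] w 40.2
slide mm [ 1.3  1.5 89.5] in final frame [ 0.5  0.9 89.5] turn deg [-0.44  0.51 -0.57]
```

Emit:
arm_command(slide=[[0,0.001,0.014],[0,0,0.02],[0,0,0.02],[0,0,0.018],[0,0,0.01],[0,0,0.004],[0,0,0.001],[0,0,0]], angular=[[-0.4,0.5,-0.5],[0,0,0],[0,0,0],[0,0,0],[0,0,0],[0,0,0],[0,0,0],[0,0,0]], hand=[0.04,0.04,0.04,0.04,0.04,0.04,0.04,0.035])

```text
time: 16.35
tool_pos: [0.5581, -0.1229, 0.037]
tcp_rot: [0.245, -3.13, -0.004]
wrist_force: [0.7, -1.1, -0.1]
width: 0.414
```

Emit:
arm_command(slide=[[0,0,0],[0,0,0],[0,0,0],[0,0,0],[0,0,0],[0,0,0],[0,0,0],[0,0,0]], angular=[[0,0,0],[0,0,0],[0,0,0],[0,0,0],[0,0,0],[0,0,0],[0,0,0],[0,0,0]], hand=[0.03,0.022,0.018,0.008,0.008,0.008,0.008,0.008])

```text
time: 17.15
tool_pos: [0.5605, -0.1237, 0.0404]
tcp_rot: [-0.245, 3.129, 0.001]
wrist_force: [-0.2, 0.4, -0.1]
width: 0.165
```

Run:
```python
from h import *
go(*tg('three',.084),.17)
```

```text
t 17.15 pos [ 0.5605 -0.1237  0.0404] F [-0.2  0.4 -0.1] w 14.1
slide mm [ -19.6 -184.5 -129.6] in final frame [ -20.6 -184.4 -129.6] turn deg [0.01 0.18 0.44]
```

Emit:
arm_command(slide=[[0,0,-0.012],[0,0,-0.025],[0,0,-0.035],[0,-0.01,-0.03],[-0.003,-0.028,-0.012],[-0.005,-0.04,0],[-0.005,-0.04,0],[-0.004,-0.03,0]], angular=[[0,0,0],[0,0,0],[0,0,0],[0,0,0],[0,0,0],[0,0,0],[0,0,0],[0,0,0]], hand=[0.008,0.008,0.008,0.008,0.008,0.008,0.008,0.008])

```text
time: 17.95
tool_pos: [0.6008, -0.2676, 0.1653]
tcp_rot: [-0.255, 3.127, -0.001]
wrist_force: [0.7, -0.3, -0.7]
width: 0.164
```

Run:
```python
from h import *
go(*tg('three',.084),.1)
```

```text
t 17.95 pos [ 0.6008 -0.2676  0.1653] F [ 0.7 -0.3 -0.7] w 14.0
slide mm [ -1.3 -36.2  65.3] in final frame [ -2.1 -36.2  65.3] turn deg [-0.04  0.26  0.83]
```

Emit:
arm_command(slide=[[-0.001,-0.015,0.006],[-0.001,-0.01,0.014],[0,-0.004,0.018],[0,-0.001,0.016],[0,0,0.01],[0,0,0.003],[0,0,0],[0,0,0]], angular=[[0,0.3,0.8],[0,0,0],[0,0,0],[0,0,0],[0,0,0],[0,0,0],[0,0,0],[0,0,0]], hand=[0.008,0.008,0.008,0.008,0.008,0.008,0.008,0.008])

```text
time: 18.75
tool_pos: [0.6051, -0.2957, 0.0903]
tcp_rot: [0.231, -3.127, -0.007]
wrist_force: [-0.3, 0.6, -1.4]
width: 0.158
```

Run:
```python
from h import *
x,y=tg('three',.084)
go(x+.002,y,.044)
```

```text
t 18.75 pos [ 0.6051 -0.2957  0.0903] F [-0.3  0.6 -1.4] w 13.5
slide mm [-4.2 -8.3 46.2] in final frame [-3.9 -8.1 46.3] turn deg [ 0.27 -0.36 -0.06]
```

Emit:
arm_command(slide=[[-0.002,-0.004,0.002],[-0.002,-0.004,0.008],[0,0,0.012],[0,0,0.012],[0,0,0.007],[0,0,0.003],[0,0,0],[0,0,0]], angular=[[0.3,-0.4,0],[0,0,0],[0,0,0],[0,0,0],[0,0,0],[0,0,0],[0,0,0],[0,0,0]], hand=[0.008,0.008,0.008,0.008,0.008,0.008,0.008,0.008])

```text
time: 19.55
tool_pos: [0.6119, -0.3038, 0.0439]
tcp_rot: [-0.232, 3.129, -0.004]
wrist_force: [0.2, 0.3, -0.4]
width: 0.159
```

Run:
```python
from h import *
x,y=tg('three',.084)
go(x+.002,y,.044)
im=bot.read_camera("side"); cv2.imwrite("pics/p4.png",cv2.resize(im[210:400,200:420,::-1],None,fx=3,fy=3,interpolation=cv2.INTER_CUBIC))
```

```text
t 19.55 pos [ 0.6119 -0.3038  0.0439] F [ 0.2  0.3 -0.4] w 13.6
slide mm [ 1.6  1.  -0.1] in final frame [ 1.6  1.  -0.1] turn deg [-0.15  0.2  -0.04]
```

View pics/p4.png

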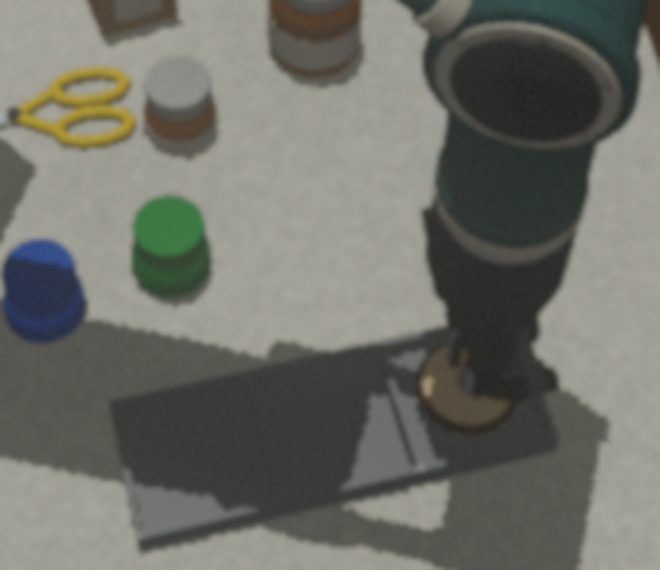

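The large mushroom sits in the right-hand end compartment, at (465,385) in the crop. Releasing.

Emit:
arm_command(slide=[[0.001,0,0],[0,0,0],[0,0,0],[0,0,0],[0,0,0],[0,0,-0.012],[0,0,-0.025],[0,0,-0.035]], angular=[[0,0,0],[0,0,0],[0,0,0],[0,0,0],[0,0,0],[0,0,0],[0,0,0],[0,0,0]], hand=[0.012,0.016,0.022,0.03,0.035,0.035,0.035,0.035])

```text
time: 20.4
tool_pos: [0.6075, -0.3021, 0.1146]
tcp_rot: [0.232, -3.129, -0.004]
wrist_force: [0.6, -0.1, 0.3]
width: 0.408
```

Run:
```python
from h import *
go(*tg('jar'),.16)
```

```text
t 20.4 pos [ 0.6075 -0.3021  0.1146] F [ 0.6 -0.1  0.3] w 34.8
slide mm [ 98.2 257.5 -44.4] in final frame [ 97.9 257.4 -45.4] turn deg [ 0.15 -0.19 -0.04]
```

Emit:
arm_command(slide=[[0.002,0.005,-0.02],[0.01,0.025,-0.01],[0.017,0.044,0],[0.017,0.044,0],[0.017,0.044,0],[0.015,0.038,0],[0.01,0.025,0],[0.005,0.012,0]], angular=[[0,0,0],[0,0,0],[0,0,0],[0,0,0],[0,0,0],[0,0,0],[0,0,0],[0,0,0]], hand=[0.0854,0.0854,0.0854,0.0854,0.0854,0.0854,0.0854,0.0854])

```text
time: 21.2
tool_pos: [0.4849, -0.08, 0.1608]
tcp_rot: [-0.223, 3.112, -0.016]
wrist_force: [1.0, -0.0, 0.3]
width: 1.0
```

Run:
```python
from h import *
go(*tg('jar'),.09)
im=bot.read_camera("side"); cv2.imwrite("pics/p5.png",cv2.resize(im[160:400,180:420,::-1],None,fx=2.5,fy=2.5,interpolation=cv2.INTER_CUBIC))
```

```text
t 21.2 pos [ 0.4849 -0.08    0.1608] F [ 1.  -0.   0.3] w 85.4
slide mm [11.  20.4 70.3] in final frame [ 9.5 19.6 70.8] turn deg [-0.68  1.17 -0.29]
```

View pics/p5.png

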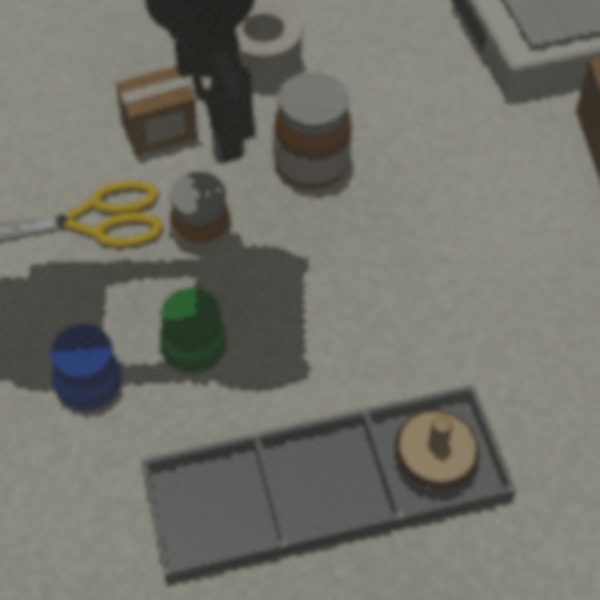

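The large mushroom stands upright in the right end compartment at (438,448). The gripper is over the small jar.

Emit:
arm_command(slide=[[0.004,0.008,0.005],[0.004,0.007,0.012],[0.002,0.004,0.016],[0,0,0.016],[0,0,0.012],[0,0,0.005],[0,0,0.001],[0,0,0]], angular=[[-0.6,1.1,-0.3],[0,0,0],[0,0,0],[0,0,0],[0,0,0],[0,0,0],[0,0,0],[0,0,0]], hand=[0.0854,0.0854,0.0854,0.0854,0.0854,0.0854,0.0854,0.0854])

```text
time: 22.05
tool_pos: [0.4742, -0.0644, 0.0892]
tcp_rot: [-0.228, 3.133, -0.002]
wrist_force: [-0.3, -0.1, -0.1]
width: 0.998
```

Run:
```python
from h import *
go(*tg('jar'),.029)
```

```text
t 22.05 pos [ 0.4742 -0.0644  0.0892] F [-0.3 -0.1 -0.1] w 85.2
slide mm [ 1.2  2.7 60.2] in final frame [ 1.2  2.6 60.2] turn deg [-0.08  0.   -0.17]
```

Emit:
arm_command(slide=[[0.001,0.002,0.008],[0,0.001,0.014],[0,0,0.016],[0,0,0.012],[0,0,0.007],[0,0,0.002],[0,0,0],[0,0,0]], angular=[[0,0,0],[0,0,0],[0,0,0],[0,0,0],[0,0,0],[0,0,0],[0,0,0],[0,0,0]], hand=[0.0854,0.0854,0.0854,0.0854,0.0854,0.0854,0.075,0.068])

```text
time: 22.85
tool_pos: [0.4766, -0.0622, 0.0304]
tcp_rot: [-0.226, 3.126, -0.005]
wrist_force: [0.6, 0.1, 0.3]
width: 0.798
```

Emit:
arm_command(slide=[[0,0,0],[0,0,0],[0,0,0],[0,0,0],[0,0,0],[0,0,0],[0,0,0],[0,0,0]], angular=[[0,0,0],[0,0,0],[0,0,0],[0,0,0],[0,0,0],[0,0,0],[0,0,0],[0,0,0]], hand=[0.062,0.058,0.055,0.045,0.045,0.045,0.045,0.045], squeeze=30)

```text
time: 23.65
tool_pos: [0.4781, -0.0624, 0.0323]
tcp_rot: [-0.226, 3.122, -0.006]
wrist_force: [-0.7, -0.6, 1.1]
width: 0.541
```

Run:
```python
from h import *
go(*tg('three'),.16)
im=bot.read_camera("side"); cv2.imwrite("pics/p6.png",cv2.resize(im[180:300,180:340,::-1],None,fx=4,fy=4,interpolation=cv2.INTER_CUBIC))
```

```text
t 23.65 pos [ 0.4781 -0.0624  0.0323] F [-0.7 -0.6  1.1] w 46.2
slide mm [ -11.7 -250.2 -126.3] in final frame [  -9.4 -249.6 -127.7] turn deg [-0.28  0.62 -0.21]
```

View pics/p6.png

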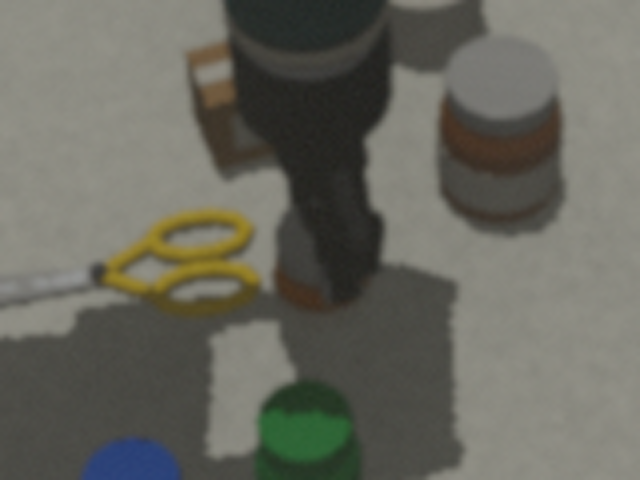

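Emit:
arm_command(slide=[[0,0,0],[0,0,0],[0,0,0],[0,0,0],[0,0,-0.008],[0,0,-0.01],[0,0,-0.01],[0,0,-0.01]], angular=[[0,0,0],[0,0,0],[0,0,0],[0,0,0],[0,0,0],[0,0,0],[0,0,0],[0,0,0]], hand=[0.035,0.035,0.035,0.035,0.035,0.035,0.035,0.035], squeeze=40)

```text
time: 24.5
tool_pos: [0.476, -0.062, 0.0715]
tcp_rot: [-0.227, 3.126, -0.005]
wrist_force: [0.9, 0.4, -1.1]
width: 0.526
```

Run:
```python
from h import *
go(*tg('three'),.16)
im=bot.read_camera("side"); cv2.imwrite("pics/p7.png",cv2.resize(im[180:300,180:340,::-1],None,fx=4,fy=4,interpolation=cv2.INTER_CUBIC))
```

```text
t 24.5 pos [ 0.476  -0.062   0.0715] F [ 0.9  0.4 -1.1] w 44.9
slide mm [ -13.  -250.6  -87.5] in final frame [ -11.5 -250.3  -88.5] turn deg [-0.21  0.4  -0.21]
```

View pics/p7.png

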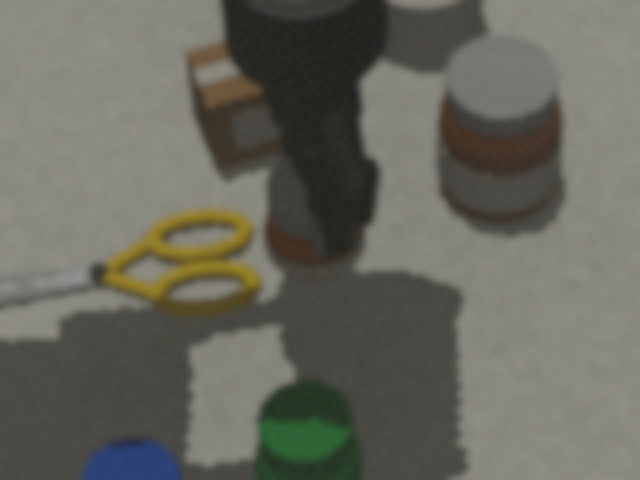

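The jar is held and upright. I'm carrying it to the middle compartment.

Emit:
arm_command(slide=[[0,0,-0.02],[0,-0.004,-0.03],[-0.001,-0.015,-0.025],[-0.002,-0.03,-0.005],[-0.002,-0.038,0],[-0.002,-0.038,0],[-0.002,-0.038,0],[-0.002,-0.03,0]], angular=[[0,0,0],[0,0,0],[0,0,0],[0,0,0],[0,0,0],[0,0,0],[0,0,0],[0,0,0]], hand=[0.035,0.035,0.035,0.035,0.035,0.035,0.035,0.035])

```text
time: 25.35
tool_pos: [0.5182, -0.2548, 0.1651]
tcp_rot: [-0.237, 3.113, -0.012]
wrist_force: [0.1, 0.6, -0.8]
width: 0.533
```

Run:
```python
from h import *
go(*tg('three'),.09)
```

```text
t 25.35 pos [ 0.5182 -0.2548  0.1651] F [ 0.1  0.6 -0.8] w 45.5
slide mm [  3.4 -52.7  75.5] in final frame [  1.8 -53.4  75.1] turn deg [-0.51  1.1   0.21]
```

Emit:
arm_command(slide=[[0,-0.024,0.005],[0,-0.014,0.012],[0,-0.007,0.017],[0,-0.002,0.016],[0,0,0.011],[0,0,0.004],[0,0,0.001],[0,0,0]], angular=[[-0.5,1.1,0],[0,0,0],[0,0,0],[0,0,0],[0,0,0],[0,0,0],[0,0,0],[0,0,0]], hand=[0.035,0.035,0.035,0.035,0.035,0.035,0.035,0.035])

```text
time: 26.15
tool_pos: [0.5245, -0.3037, 0.0941]
tcp_rot: [0.234, -3.132, -0.002]
wrist_force: [-1.2, 0.2, -0.7]
width: 0.529
```

Run:
```python
from h import *
x,y=tg('three')
go(x+.004,y,.038)
im=bot.read_camera("side"); cv2.imwrite("pics/p8.png",cv2.resize(im[210:400,200:420,::-1],None,fx=3,fy=3,interpolation=cv2.INTER_CUBIC))
```

```text
t 26.15 pos [ 0.5245 -0.3037  0.0941] F [-1.2  0.2 -0.7] w 45.2
slide mm [-3.1 -4.8 56.1] in final frame [-3.1 -4.8 56.1] turn deg [ 0.08 -0.02  0.06]
```

View pics/p8.png

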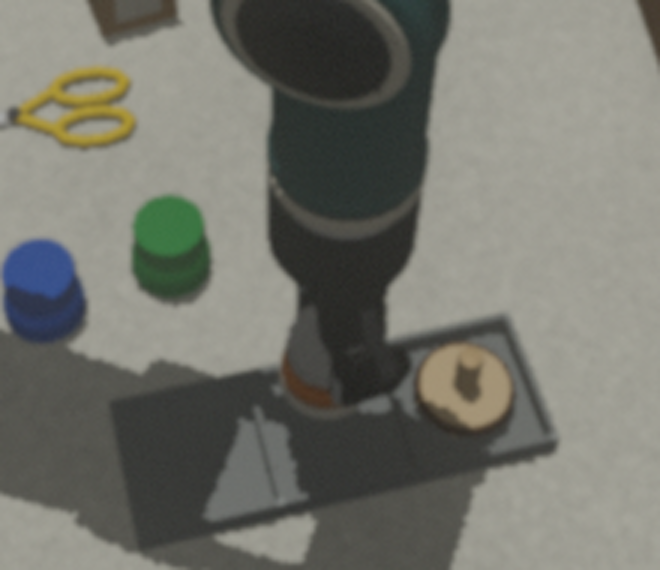

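Run:
```python
from h import *
im=bot.read_camera("side"); a=cv2.resize(im[295:355,280:345,::-1],None,fx=6,fy=6,interpolation=cv2.INTER_CUBIC)
a=cv2.convertScaleAbs(a,alpha=2.2)
b=bot.read_camera("top")[170:290,390:480,::-1]; b=cv2.convertScaleAbs(cv2.resize(b,None,fx=3,fy=3,interpolation=cv2.INTER_CUBIC),alpha=1.8)
cv2.imwrite("pics/p9.png",cv2.hconcat([a,b]))
go(0.528,-.308,.038)
```

```text
t 26.3 pos [ 0.5252 -0.3044  0.0952] F [ 0.6 -0.2 -0.8] w 45.4
slide mm [-2.1 -4.  57.2] in final frame [-2.2 -4.  57.2] turn deg [-0.    0.07  0.04]
```

View pics/p9.png

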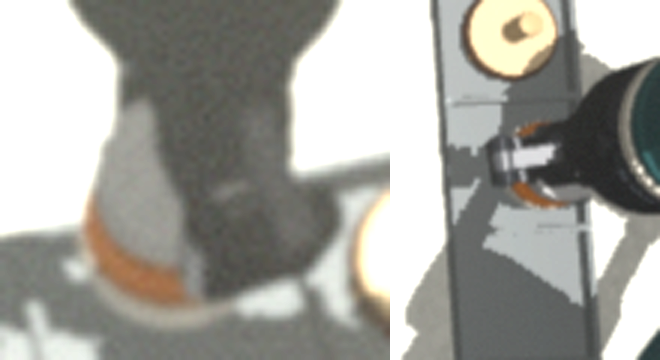

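Run:
```python
from h import *
im=bot.read_camera("side")
s=bot.read_state(); x,y,z=s["tool_pos"]; x-=.004; b=z-.033
out=[]
for tilt in(0,12,-12):
    a=cv2.resize(im[285:355,270:345,::-1],None,fx=4,fy=4,interpolation=cv2.INTER_CUBIC); a=cv2.convertScaleAbs(a,alpha=2)
    for zz in(0,.05):
        L=circ(0,0,zz-.041,.026)
        L=Ro.from_euler('y',tilt,degrees=True).apply(L)+[x,y,b+.041]
        cv2.polylines(a,[np.int32(((p("side",L)-[270,285]+.5)*4).round())],False,(0,0,255),1)
    out.append(a)
cv2.imwrite("pics/p10.png",cv2.hconcat(out)[:, :])
im=bot.read_camera
```

```text
(no output)
```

View pics/p10.png

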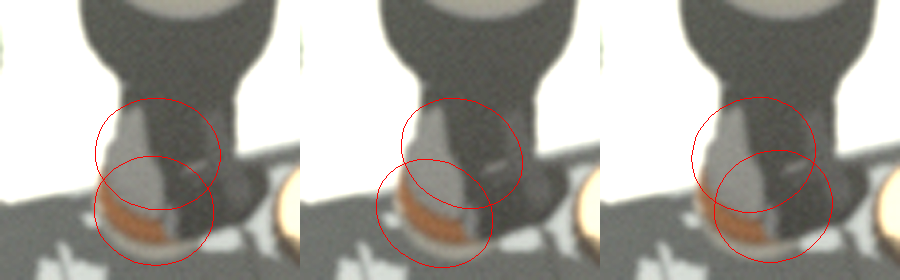

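With an upright model overlaid, the jar outline agrees to about a pixel or two, so it hangs upright. The slanted edge is the narrower lid, which also explains the 45 mm width. Lowering.

Emit:
arm_command(slide=[[-0.002,-0.002,0.006],[0,-0.002,0.01],[0,0,0.012],[0,0,0.012],[0,0,0.006],[0,0,0.003],[0,0,0.001],[0,0,0]], angular=[[0,0,0],[0,0,0],[0,0,0],[0,0,0],[0,0,0],[0,0,0],[0,0,0],[0,0,0]], hand=[0.035,0.035,0.035,0.035,0.035,0.035,0.035,0.035])

```text
time: 27.15
tool_pos: [0.5284, -0.3087, 0.0408]
tcp_rot: [-0.234, 3.131, -0.001]
wrist_force: [0.0, 0.4, -1.4]
width: 0.532
```

Run:
```python
from h import *
x,y=tg('three')
go(x+.004,y,.037)
```

```text
t 27.15 pos [ 0.5284 -0.3087  0.0408] F [ 0.   0.4 -1.4] w 45.4
slide mm [-0.   0.8  3.8] in final frame [-0.   0.8  3.8] turn deg [-0.03  0.09  0.03]
```

Emit:
arm_command(slide=[[0,0,0.001],[0,0,0.001],[0,0,0.001],[0,0,0.001],[0,0,0],[0,0,0],[0,0,0],[0,0,0]], angular=[[0,0,0],[0,0,0],[0,0,0],[0,0,0],[0,0,0],[0,0,0],[0,0,0],[0,0,0]], hand=[0.035,0.035,0.035,0.035,0.035,0.035,0.035,0.035])

```text
time: 27.95
tool_pos: [0.5298, -0.3096, 0.0386]
tcp_rot: [-0.233, 3.128, -0.004]
wrist_force: [-0.1, 0.2, -0.7]
width: 0.53
```

Run:
```python
from h import *
x,y=tg('three')
go(x+.004,y,.037)
im=bot.read_camera("side"); a=cv2.resize(im[270:400,220:380,::-1],None,fx=4,fy=4,interpolation=cv2.INTER_CUBIC)
a=cv2.convertScaleAbs(a,alpha=2)
x,y,z=bot.read_state()["tool_pos"]
for zz,r in((.003,.026),(.053,.0225)): cv2.polylines(a,[np.int32(((p("side",circ(x-.004,y,zz,r))-[220,270]+.5)*4).round())],False,(0,0,255),1)
cv2.imwrite("pics/p11.png",a)
```

```text
t 27.95 pos [ 0.5298 -0.3096  0.0386] F [-0.1  0.2 -0.7] w 45.3
slide mm [1.2 1.9 1.5] in final frame [1.2 1.9 1.6] turn deg [-0.16  0.25  0.03]
```

View pics/p11.png

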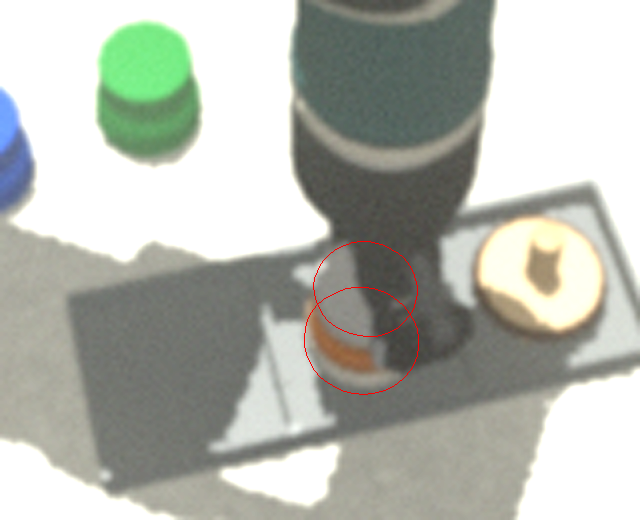

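Emit:
arm_command(slide=[[0.001,0.001,0.001],[0,0,0.001],[0,0,0.001],[0,0,0.001],[0,0,0],[0,0,0],[0,0,0],[0,0,0]], angular=[[-0.1,0.2,0],[0,0,0],[0,0,0],[0,0,0],[0,0,0],[0,0,0],[0,0,0],[0,0,0]], hand=[0.035,0.035,0.035,0.035,0.035,0.035,0.035,0.035])

```text
time: 28.8
tool_pos: [0.5288, -0.3089, 0.0355]
tcp_rot: [-0.234, 3.132, -0.002]
wrist_force: [-0.4, -0.4, 0.8]
width: 0.531
```

Run:
```python
from h import *
x,y=tg('three')
go(x+.004,y,.035)
```

```text
t 28.8 pos [ 0.5288 -0.3089  0.0355] F [-0.4 -0.4  0.8] w 45.4
slide mm [0.3 1.1 0.5] in final frame [0.3 1.1 0.5] turn deg [-0.08  0.04  0.04]
```

The weight has come off (force −1 to +0.8) at the expected height, so I'm releasing.

Emit:
arm_command(slide=[[0,0,0],[0,0,0],[0,0,0],[0,0,0],[0,0,0],[0,0,-0.01],[0,0,-0.02],[0,0,-0.03]], angular=[[0,0,0],[0,0,0],[0,0,0],[0,0,0],[0,0,0],[0,0,0],[0,0,0],[0,0,0]], hand=[0.048,0.052,0.058,0.066,0.07,0.07,0.07,0.07])

```text
time: 29.6
tool_pos: [0.5254, -0.3067, 0.0928]
tcp_rot: [0.233, -3.126, -0.008]
wrist_force: [0.5, -0.1, 0.2]
width: 0.819
```

Run:
```python
from h import *
go(*tg('carton'),.17)
```

```text
t 29.6 pos [ 0.5254 -0.3067  0.0928] F [ 0.5 -0.1  0.2] w 70.0
slide mm [ 18.1 367.6 -75.1] in final frame [ 17.8 367.1 -77.2] turn deg [ 0.31 -0.39  0.04]
```

Emit:
arm_command(slide=[[0,0.005,-0.035],[0.001,0.025,-0.03],[0.002,0.045,0],[0.002,0.047,0],[0.002,0.047,0],[0.002,0.047,0],[0.002,0.047,0],[0.002,0.04,0]], angular=[[0.3,-0.4,0],[0,0,0],[0,0,0],[0,0,0],[0,0,0],[0,0,0],[0,0,0],[0,0,0]], hand=[0.08,0.0854,0.0854,0.0854,0.0854,0.0854,0.0854,0.0854])

```text
time: 30.4
tool_pos: [0.474, -0.0075, 0.1732]
tcp_rot: [-0.216, 3.11, -0.018]
wrist_force: [0.2, 1.1, 0.3]
width: 1.003
```

Run:
```python
from h import *
go(*tg('carton'),.1)
im=bot.read_camera("side"); a=cv2.resize(im[150:400,200:390,::-1],None,fx=2.4,fy=2.4,interpolation=cv2.INTER_CUBIC)
b=cv2.resize(bot.read_camera("top")[110:310,200:480,::-1],None,fx=1.2,fy=1.2); b=cv2.copyMakeBorder(b,0,a.shape[0]-b.shape[0],0,0,cv2.BORDER_CONSTANT)
cv2.imwrite("pics/p12.png",cv2.hconcat([a,b]))
```

```text
t 30.4 pos [ 0.474  -0.0075  0.1732] F [0.2 1.1 0.3] w 85.6
slide mm [13.5 64.5 72.1] in final frame [11.2 63.6 73.2] turn deg [-0.75  1.31 -0.57]
```

View pics/p12.png

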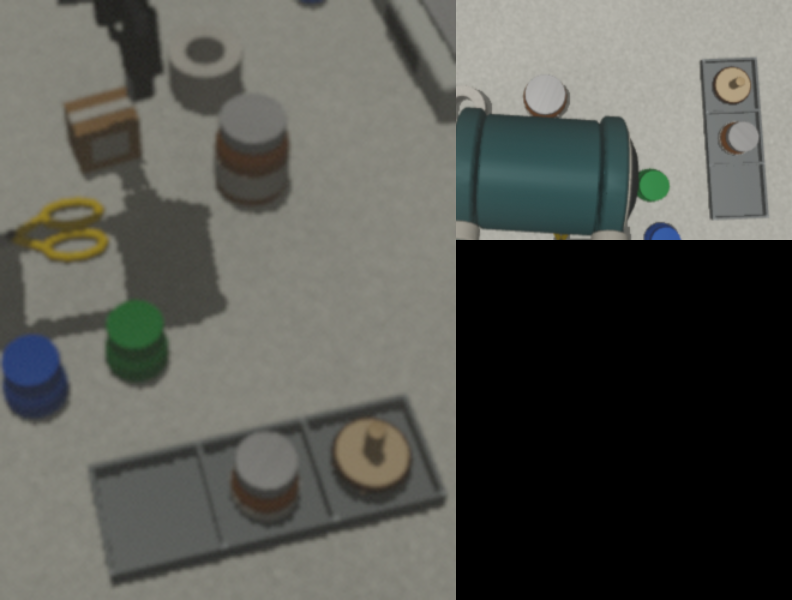

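The jar stands upright in the middle compartment, at (265,475) in the side crop. Only the carton is left.

Emit:
arm_command(slide=[[0.004,0.018,0],[0.004,0.02,0.005],[0.003,0.014,0.012],[0.001,0.008,0.016],[0,0.003,0.016],[0,0,0.013],[0,0,0.006],[0,0,0.001]], angular=[[-0.7,1.3,-0.5],[0,0,0],[0,0,0],[0,0,0],[0,0,0],[0,0,0],[0,0,0],[0,0,0]], hand=[0.0854,0.0854,0.0854,0.0854,0.0854,0.0854,0.0854,0.0854])

```text
time: 31.3
tool_pos: [0.4539, 0.0552, 0.104]
tcp_rot: [-0.243, 3.126, -0.004]
wrist_force: [-0.2, 0.3, 0.2]
width: 0.997
```

Run:
```python
from h import *
go(*tg('carton'),.034)
```

```text
t 31.3 pos [0.4539 0.0552 0.104 ] F [-0.2  0.3  0.2] w 85.1
slide mm [ 1.1 -1.1 70. ] in final frame [ 0.6 -1.3 70. ] turn deg [-0.19  0.37  0.39]
```

Emit:
arm_command(slide=[[0.001,-0.001,0.01],[0,0,0.016],[0,0,0.017],[0,0,0.013],[0,0,0.008],[0,0,0.003],[0,0,0.001],[0,0,0]], angular=[[-0.2,0.4,0.4],[0,0,0],[0,0,0],[0,0,0],[0,0,0],[0,0,0],[0,0,0],[0,0,0]], hand=[0.0854,0.0854,0.0854,0.0854,0.0854,0.0854,0.08,0.07])

```text
time: 32.1
tool_pos: [0.4571, 0.0519, 0.035]
tcp_rot: [-0.225, 3.129, 0.0]
wrist_force: [-1.2, 0.9, 0.1]
width: 0.824
```

Run:
```python
from h import *
go(*tg('carton'),.033)
```

```text
t 32.1 pos [0.4571 0.0519 0.035 ] F [-1.2  0.9  0.1] w 70.4
slide mm [3.3 2.4 2. ] in final frame [3.3 2.4 2. ] turn deg [-0.02  0.27 -0.27]
```

Emit:
arm_command(slide=[[0.003,0.002,0.002],[0,0,0],[0,0,0],[0,0,0],[0,0,0],[0,0,0],[0,0,0],[0,0,0]], angular=[[0,0.2,-0.2],[0,0,0],[0,0,0],[0,0,0],[0,0,0],[0,0,0],[0,0,0],[0,0,0]], hand=[0.06,0.054,0.05,0.046,0.036,0.036,0.036,0.036], squeeze=30)

```text
time: 32.9
tool_pos: [0.4553, 0.0538, 0.0348]
tcp_rot: [-0.231, 3.128, -0.0]
wrist_force: [1.4, -0.1, -1.1]
width: 0.512
```

Run:
```python
from h import *
go(*tg('three',-.084),.17)
```

```text
t 32.9 pos [0.4553 0.0538 0.0348] F [ 1.4 -0.1 -1.1] w 43.7
slide mm [  68.  -360.5 -135.3] in final frame [  68.9 -360.3 -135.2] turn deg [-0.04  0.29 -0.04]
```

Emit:
arm_command(slide=[[0,0,-0.012],[0,0,-0.025],[0,0,-0.035],[0.002,-0.01,-0.035],[0.005,-0.025,-0.018],[0.007,-0.038,0],[0.008,-0.042,0],[0.008,-0.042,0]], angular=[[0,0,0],[0,0,0],[0,0,0],[0,0,0],[0,0,0],[0,0,0],[0,0,0],[0,0,0]], hand=[0.036,0.036,0.036,0.036,0.036,0.036,0.036,0.036])

```text
time: 33.7
tool_pos: [0.4488, -0.1072, 0.1714]
tcp_rot: [-0.246, 3.123, -0.003]
wrist_force: [0.8, -0.1, -0.3]
width: 0.513
```

Run:
```python
from h import *
go(*tg('three',-.084),.17)
```

```text
t 33.7 pos [ 0.4488 -0.1072  0.1714] F [ 0.8 -0.1 -0.3] w 43.8
slide mm [  40.5 -201.7    1.6] in final frame [  38.7 -202.1    1.4] turn deg [-0.16  0.51  0.52]
```

Emit:
arm_command(slide=[[0.008,-0.042,0],[0.008,-0.042,0],[0.008,-0.04,0],[0.006,-0.032,0],[0.004,-0.018,0.006],[0.002,-0.008,0.014],[0.001,-0.002,0.018],[0,0,0.014]], angular=[[-0.1,0.5,0.5],[0,0,0],[0,0,0],[0,0,0],[0,0,0],[0,0,0],[0,0,0],[0,0,0]], hand=[0.036,0.036,0.036,0.036,0.036,0.036,0.036,0.036])

```text
time: 34.5
tool_pos: [0.4405, -0.3101, 0.128]
tcp_rot: [-0.22, 3.122, -0.017]
wrist_force: [-0.5, 0.4, -0.6]
width: 0.505
```

Run:
```python
from h import *
go(*tg('three',-.084),.038)
im=bot.read_camera("side"); cv2.imwrite("pics/p13.png",cv2.resize(im[210:400,200:420,::-1],None,fx=3,fy=3,interpolation=cv2.INTER_CUBIC))
```

```text
t 34.5 pos [ 0.4405 -0.3101  0.128 ] F [-0.5  0.4 -0.6] w 43.1
slide mm [ 1.4 -1.6 90. ] in final frame [ 0.5 -2.6 90. ] turn deg [-0.66  0.63 -0.43]
```

View pics/p13.png

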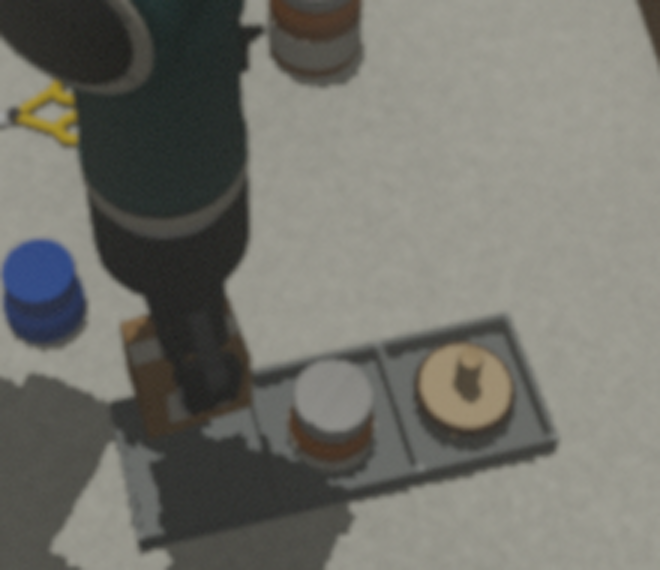

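The carton hangs upright over the free end compartment, next to the jar.

Emit:
arm_command(slide=[[0.001,-0.001,0.008],[0,-0.001,0.016],[0,0,0.02],[0,0,0.018],[0,0,0.012],[0,0,0.006],[0,0,0.003],[0,0,0.001]], angular=[[-0.6,0.6,-0.4],[0,0,0],[0,0,0],[0,0,0],[0,0,0],[0,0,0],[0,0,0],[0,0,0]], hand=[0.036,0.036,0.036,0.036,0.036,0.036,0.036,0.036])

```text
time: 35.35
tool_pos: [0.4398, -0.3065, 0.0381]
tcp_rot: [0.246, -3.126, -0.008]
wrist_force: [-4.6, 1.0, 9.0]
width: 0.511
```

Run:
```python
from h import *
go(*tg('three',-.084),.038)
```

```text
t 35.35 pos [ 0.4398 -0.3065  0.0381] F [-4.6  1.   9. ] w 43.6
slide mm [ 0.3 -6.3  0.1] in final frame [ 0.2 -6.3  0.1] turn deg [ 0.33 -0.3   0.49]
```

Emit:
arm_command(slide=[[0,0,-0.0005],[0,0,0],[0,0,0],[0,0,0],[0,0,0],[0,0,-0.01],[0,0,-0.02],[0,0,-0.03]], angular=[[0,0,0],[0,0,0],[0,0,0],[0,0,0],[0,0,0],[0,0,0],[0,0,0],[0,0,0]], hand=[0.044,0.048,0.054,0.06,0.064,0.064,0.064,0.064])

```text
time: 36.15
tool_pos: [0.4389, -0.3058, 0.0996]
tcp_rot: [0.245, -3.123, -0.013]
wrist_force: [0.7, -0.6, -0.0]
width: 0.748
```

Emit:
arm_command(slide=[[0,0,-0.04],[0,0.02,-0.04],[0,0.04,-0.03],[0,0.045,0],[0,0.045,0],[0,0.045,0],[0,0.045,0],[0,0.045,0]], angular=[[0,0,0],[0,0,0],[0,0,0],[0,0,0],[0,0,0],[0,0,0],[0,0,0],[0,0,0]], hand=[0.064,0.064,0.064,0.064,0.064,0.064,0.064,0.064])

```text
time: 36.95
tool_pos: [0.3999, -0.0235, 0.2289]
tcp_rot: [-0.227, 3.12, -0.004]
wrist_force: [1.1, 0.3, 0.4]
width: 0.747
```

Emit:
arm_command(slide=[[0,0.03,0],[0,0.01,0],[0,0,0],[0,0,0],[0,0,0],[0,0,0],[0,0,0],[0,0,0]], angular=[[0,0,0],[0,0,0],[0,0,0],[0,0,0],[0,0,0],[0,0,0],[0,0,0],[0,0,0]], hand=[0.064,0.064,0.064,0.064,0.064,0.064,0.064,0.064])

```text
time: 37.75
tool_pos: [0.3927, 0.0197, 0.2324]
tcp_rot: [-0.233, 3.115, -0.004]
wrist_force: [-0.3, 0.8, -0.3]
width: 0.753
```

Run:
```python
from h import *
import h
go(.5,0,.2)
# expected placed model (vertical, on floor z=3mm)
def ov(n,im,c0,r0,f):
    L=[]
    for k,r,zr,zt,t,s in(("small",.019,.013,.043,'two',.037),("med",.025,.016,.05,'two',-.037),("large",.031,.02,.056,'three',.084)):
        x,y=tg(t,s); L+=[circ(x,y,zr+.003,r),circ(x,y,zt+.003,.006)]
    x,y=tg('three'); L+=[circ(x,y,.053,.0225),circ(x,y,.003,.026)]
    x,y=tg('three',-.084); L+=[rect(x,y,z,.06,.044,np.radians(8.5)) for z in(.003,.058)]
    for q in L: cv2.polylines(im,[np.int32(((p(n,q)-[c0,r0]+.5)*f).round())],False,(0,0,255),1)
for n,(r0,r1,c0,c1,f) in dict(top=(120,310,70,490,1.85),side=(110,400,180,400,2.05)).items():
    im=bot.read_camera(n); cv2.imwrite(f"pics/fin_{n}.png",im[:,:,::-1])
    im=cv2.resize(im[r0:r1,c0:c1,::-1],None,fx=f,fy=f,interpolation=cv2.INTER_CUBIC); im=cv2.convertScaleAbs(im,alpha=1.5); ov(n,im,c0,r0,f)
    cv2.imwrite(f"pics/fo_{n}.png",im)
```

```text
t 37.75 pos [0.3927 0.0197 0.2324] F [-0.3  0.8 -0.3] w 64.3
slide mm [-102.6  -35.3   34.4] in final frame [-103.2  -35.3   32.4] turn deg [-0.21  1.04  0.05]
```

View pics/fo_top.png

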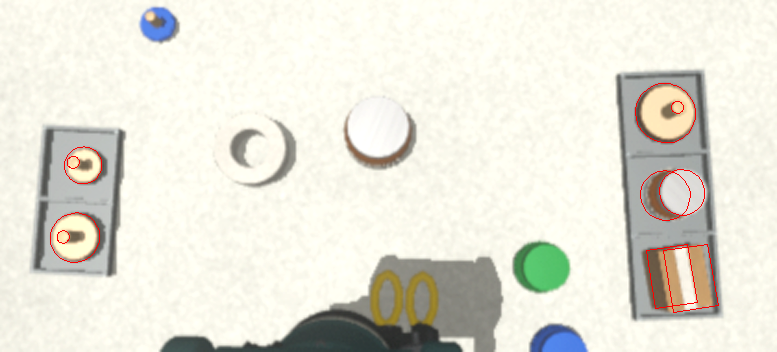

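View pics/fo_side.png

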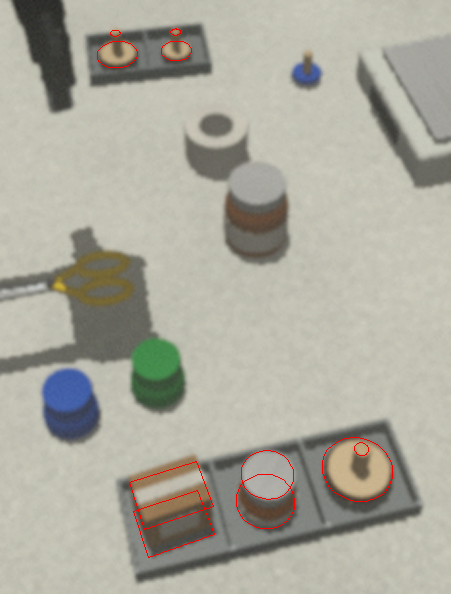

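In both views all five items agree with the upright, on-the-floor model to a few mm. The carton sits about 6 mm off the row line, against a limit of 26 mm. The big jar and roll look unmoved, and the gripper is clear at z = 0.23. I'm handing in.

```bash
python3 -c "
from workcell import bot
print(bot.finish_job())"
```

```text
the job is handed in; nothing more can be done
None
```

Both packs are made up and I handed the job in at about 38 s of the 112 s allowed; no verdict was reported.

- **Three-compartment tray:** the largest mushroom is in one end, the small jar in the middle and the carton in the other end.
- **Two-compartment tray:** the small mushroom is in one compartment and the medium in the other.

**Last checks:** I compared the last top and side pictures with where each item should stand, upright on the tray floor. All five agree to within a few mm, and the gripper was clear of everything. The big jar, label roll and look-alikes showed no visible movement, though I judged those by eye only.

**What disagreed:**
- **Carton:** it sits about 6 mm off the row line, where 26 mm is allowed. It was set down with about 9 N of contact force.
- **Small jar:** the gripper closed to about 45 mm instead of the given 52 mm, because it held the narrower lid.

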